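# Kit up two quarters of a town model

## Task

Make up the two kits for the town model from the wooden buildings on the bench: the tall tower, the gabled house and the city gate go in the tray with three compartments, the short tower and the round silo in the tray with two. Stand each building upright on the tray floor, one building to a compartment (any compartment of its tray), and let go of it. The flat-roofed block is not wanted: leave it, the glue bottle and the roll of tape where they are.

Things in the scene. Friction and masses are not known exactly. Their poses are not given: they have to be found in the camera images.
- tray_of_three: Low open plywood tray, fixed, three compartments in a row, 226 x 78 mm outside, 16 mm high. Origin at the centre of its underside; x along the row, z up. Floor, walls and partitions 4 mm thick, partitions as high as the walls. Each compartment is 70 x 70 mm inside; centres at x = -74, 0, +74 mm, y = 0. It lies to the left or right of the stock, the other tray on the other side.
- tray_of_two: The same kind of tray with two compartments, 152 x 78 mm outside, 16 mm high, floor and walls 4 mm, fixed. Origin at the centre of its underside; x runs along the row, z up. Each compartment is 70 x 70 mm inside; their centres lie at x = -37 and +37 mm, y = 0.
- tall_tower: The tall, slim one of two square wooden model towers: shaft 32 x 32 mm and 88 mm high with a four-sided pointed roof above it, 112 mm in all; 75 g. Rows of small dark windows. Origin at the centre of its underside, z up. Starts standing on the bench.
- short_tower: The short, squat one of two square wooden model towers: shaft 42 x 42 mm and 48 mm high with a four-sided pointed roof above it, 70 mm in all; 55 g. Origin at the centre of its underside, z up. Starts standing on the bench.
- gable_house: Wooden model house with a ridged roof: 54 mm long (x, along the ridge), 36 mm wide (y); upright side walls up to the eaves at 40 mm, ridge at 58 mm; 60 g. Origin at the centre of its underside, z up. Starts standing on the bench.
- city_gate: Wooden model city gate, a block 52 mm long (x), 32 mm thick (y) and 48 mm high, with 6 mm battlements along its top edges (54 mm in all) and an opening 18 mm wide, 30 mm high running through it along y in the middle; solid above the opening; 50 g. Origin at the centre of its underside, z up. Starts standing on the bench.
- round_silo: Round wooden model silo: upright cylinder 38 mm in diameter and 50 mm high with an 18 mm high conical roof, 68 mm in all; 45 g. Origin at the centre of its underside, z up. Starts standing on the bench.
- flat_block: Flat-roofed wooden model block of flats, 56 mm long (x), 26 mm thick (y), 60 mm high (a small box on the roof reaches 66 mm); 60 g. It belongs to neither kit. Origin at the centre of its underside, z up. Starts standing on the bench.
- glue_bottle: White squeeze bottle with a yellow pointed nozzle, 40 mm in diameter, 122 mm high, standing beyond the stock. Origin at the centre of its underside, z up. Not part of the job.
- tape_roll: Roll of pale tape lying flat, 80 mm outside diameter, 20 mm high, beyond the stock. Origin at the centre of its underside, z up. Not part of the job.

How it is judged:
At the end, for the whole second after the job is handed in: One building of its kit in each compartment: origin within 25 mm of the compartment centre (tray x and y), underside on the floor (1 to 8 mm above tray origin), tilt under 0.1 rad, under 10 mm/s, released. Flat block, bottle and tape moved under 30 mm, tilt under 0.15 rad (((x of tall_tower in the frame of tray_of_three between -0.099 and -0.049 m and y of tall_tower in the frame of tray_of_three between -0.025 and 0.025 m and z of tall_tower in the frame of tray_of_three between 0.001 and 0.008 m) or (x of gable_house in the frame of tray_of_three between -0.099 and -0.049 m and y of gable_house in the frame of tray_of_three between -0.025 and 0.025 m and z of gable_house in the frame of tray_of_three between 0.001 and 0.008 m) or (x of city_gate in the frame of tray_of_three between -0.099 and -0.049 m and y of city_gate in the frame of tray_of_three between -0.025 and 0.025 m and z of city_gate in the frame of tray_of_three between 0.001 and 0.008 m)) and ((x of tall_tower in the frame of tray_of_three between -0.025 and 0.025 m and y of tall_tower in the frame of tray_of_three between -0.025 and 0.025 m and z of tall_tower in the frame of tray_of_three between 0.001 and 0.008 m) or (x of gable_house in the frame of tray_of_three between -0.025 and 0.025 m and y of gable_house in the frame of tray_of_three between -0.025 and 0.025 m and z of gable_house in the frame of tray_of_three between 0.001 and 0.008 m) or (x of city_gate in the frame of tray_of_three between -0.025 and 0.025 m and y of city_gate in the frame of tray_of_three between -0.025 and 0.025 m and z of city_gate in the frame of tray_of_three between 0.001 and 0.008 m)) and ((x of tall_tower in the frame of tray_of_three between 0.049 and 0.099 m and y of tall_tower in the frame of tray_of_three between -0.025 and 0.025 m and z of tall_tower in the frame of tray_of_three between 0.001 and 0.008 m) or (x of gable_house in the frame of tray_of_three between 0.049 and 0.099 m and y of gable_house in the frame of tray_of_three between -0.025 and 0.025 m and z of gable_house in the frame of tray_of_three between 0.001 and 0.008 m) or (x of city_gate in the frame of tray_of_three between 0.049 and 0.099 m and y of city_gate in the frame of tray_of_three between -0.025 and 0.025 m and z of city_gate in the frame of tray_of_three between 0.001 and 0.008 m)) and ((x of short_tower in the frame of tray_of_two between -0.062 and -0.012 m and y of short_tower in the frame of tray_of_two between -0.025 and 0.025 m and z of short_tower in the frame of tray_of_two between 0.001 and 0.008 m) or (x of round_silo in the frame of tray_of_two between -0.062 and -0.012 m and y of round_silo in the frame of tray_of_two between -0.025 and 0.025 m and z of round_silo in the frame of tray_of_two between 0.001 and 0.008 m)) and ((x of short_tower in the frame of tray_of_two between 0.012 and 0.062 m and y of short_tower in the frame of tray_of_two between -0.025 and 0.025 m and z of short_tower in the frame of tray_of_two between 0.001 and 0.008 m) or (x of round_silo in the frame of tray_of_two between 0.012 and 0.062 m and y of round_silo in the frame of tray_of_two between -0.025 and 0.025 m and z of round_silo in the frame of tray_of_two between 0.001 and 0.008 m)) and angle between each of tall_tower, gable_house, city_gate, short_tower, round_silo's own z axis and vertical below 0.1 rad and linear speed of each of tall_tower, gable_house, city_gate, short_tower, round_silo below 0.01 m/s and distance of each of flat_block, glue_bottle, tape_roll from where it was at the start of the episode below 0.03 m and angle between each of flat_block, glue_bottle, tape_roll's own z axis and vertical below 0.15 rad); the robot touches nothing.
It fails at once if the flat-roofed block left over in the stock is knocked over or moved by more than 30 mm (distance of flat_block from where it was at the start of the episode above 0.03 m or angle between flat_block's own z axis and vertical above 0.3 rad).
It fails at once if the glue bottle is knocked over or moved by more than 30 mm (distance of glue_bottle from where it was at the start of the episode above 0.03 m or angle between glue_bottle's own z axis and vertical above 0.3 rad).
It fails at once if the roll of tape is knocked over or moved by more than 30 mm (distance of tape_roll from where it was at the start of the episode above 0.03 m or angle between tape_roll's own z axis and vertical above 0.3 rad).
It also fails if it takes over 122 s, if anything falls off the work surface, if the arm or the gripper's body presses on something with over 40 N, if the wrist force passes 120 N, or if a joint passes its speed limit or range.

## Robot

A 7-joint arm with a two-finger parallel gripper is mounted at the origin on the work surface. World frame = base frame: x ahead of the robot, y to its left, z up, the work surface at z = 0. Lengths are in m, angles in rad, forces in N, time in s.
With the tool pointing down it reaches from about 0.375 to 0.925 m from the base axis. Payload 3.1 kg.
Tool frame: the origin (TCP) lies where the fingers leave the gripper's body, on its centre line; the fingertips stand 73 mm ahead of it and the grasp point (between the pads) lies 54 mm ahead of it; z points along the fingers, y is the line along which they close (so a half turn about z gives the same grasp; the last joint's range is limited). The gripper opens to 85 mm and grips with 20 to 120 N. Pads are 22 mm wide; open, the fingers measure 114 mm over their backs; the gripper's body (76 mm by 85 mm) begins 54 mm behind the grasp point. The pads swing forward as they close: fully open they stand 13 mm farther back than shut.
Start: joints at [-0.098, 0.383, 0.044, 1.598, -0.018, 1.161, -0.05], TCP at [0.65, 0, 0.304] pointing down, gripper open.
Joint ranges: [-2.61, 2.61], [-0.41, 2.15], [-1.48, 1.57], [0, 2.5], [-1.57, 4.71], [0.05, 1.97], [-2.85, 2.85]. Speed limits (rad/s): [2.79, 2.79, 3.14, 3.14, 3.14, 3.14, 3.14].

## Interface

Orientations are given as a unit quaternion [x, y, z, w].
In Python, from workcell import robot gives the robot as it stands. The module is installed in compiled form; this text tells all that it offers.
- The arm moves only by the tool play_rows, never from a script. Its argument "moves" is a list of rows, each an object of numbers: "ax", "ay", "az": the turn, a rotation vector about the tool's x, y, z as a fraction of full scale; "tx", "ty", "tz": the shift along the tool's x, y, z as a fraction of full scale; "gripper": the closure, from -1 (fully open) to 1 (shut). A call has 1 to 20 rows; each row is the pose to reach, as a shift and turn from the pose commanded when the call began, along the tool's axes at that moment, turning the shorter way round; what a row does not reach only later rows make up. Full scale, the value 1, is 10 cm for a shift and pi rad for a turn. A row lasts 1/10 s, in which the tool goes at most 50 mm and 8.59 degrees, less where a joint would pass 70% of its speed; a pose out of reach is approached as far as the arm can. A call with a number of a shift or a turn outside -1 to 1 is refused whole. A call with a gripper value outside its range is refused whole. The fingers move at their own pace and stop on an object; "force" is the grip in N (left out, the last holds). Time passes only in rows, so rows that repeat a pose let the fingers close. It gives the time, the measured TCP pose, the force, the opening and the grip force at its end, in the units of the state.
- robot.sense(): the state, without advancing time (a new reading comes with each control period).
- robot.get_image(name): name is "scene" or "side" or "wrist"; returns a dict with "image" (480x640x3 uint8, blue, green, red), "depth" (480x640 float32, m along the optical axis (not along the pixel's ray), 0 where there is no reading), "fov_y" (degrees; the focal length in pixels is half the picture's height over the tangent of half this angle, whatever the lens; pixels are square), "cx", "cy" (the principal point, pixels), "R" (3x3) and "t" (3): a world point X has camera coordinates R X + t. Camera axes: x right, y down, z forward; pixel columns grow to the right and rows downward; lengths in m; the calibration is good to about 2 mm. A picture is of the moment at which its call begins.
- robot.close_job(): hands the job in; it is judged then, once.
The state is a dict: "time": time; "q": joint angles; "qvel": joint speeds; "tau": joint torques, N m; "eef_pos": TCP position; "eef_rot": TCP orientation; "force": force on the tool from outside, world axes, zero at the start; "wrist_torque": the same for the moment, N m; "finger_gap": finger opening in m; "finger_force": force on a finger pad.
Only numpy, scipy, OpenCV 4.12 (cv2) and the standard library are available. Lean on these libraries where they do the work, as an engineer would, in place of code of your own. Each camera call takes 0.05 s, during which the arm holds its last target. There are 200 camera calls.

## Working session

There is one attempt and no reset: what is moved stays moved. The work goes in short steps, Python scripts to look and compute and a tool call to move; the robot and the scene stay as the last step left them, time stands still between calls to the robot, and variables do not carry over. Pictures are saved under pics/ and viewed, at most 14 in all, crops included, and the job is handed in when it is done.

Besides the shell and the picture viewer there is one more tool, called as name(argument=value, ...) on one line, values as JSON. play_rows: Moves the arm, as the interface text tells. Shift numbers are shares of 10 cm and turn numbers shares of pi rad, none past 1 either way. Its arguments: {"type":"object","properties":{"moves":{"type":"array"},"force":{"type":"number"}},"required":["moves"]}

```bash
mkdir -p pics && python3 - <<'E'
from workcell import robot
import cv2,numpy as np
s=robot.sense();print(s)
for n in("scene","side","wrist"):
    d=robot.get_image(n);cv2.imwrite(f"pics/{n}0.png",d["image"]);np.savez(f"{n}0.npz",**d)
    print(n,d["fov_y"],d["cx"],d["cy"],d["R"],d["t"])
E
```

```text
{'time': 0.0, 'q': array([-0.09778419,  0.38385294,  0.04380511,  1.59959673, -0.01789041,
        1.16120173, -0.0499017 ]), 'qvel': array([ 6.68072532e-04, -1.19650424e-03, -2.78832524e-04,  1.24213676e-03,
        4.16439929e-04,  8.49998477e-04,  6.19681097e-05]), 'tau': array([-8.41360106e-04, -4.33466363e+01,  1.02427706e+00, -2.49513745e+01,
        1.06121189e-02,  1.12996699e-02, -5.17373280e-06]), 'eef_pos': array([6.49237106e-01, 8.45816011e-06, 3.02464333e-01]), 'eef_rot': array([ 0.70707346,  0.70713884, -0.00099175, -0.00089127]), 'force': array([ 0.92074514, -0.05491499,  0.75990476]), 'wrist_torque': array([ 0.02428953,  0.02688468, -0.02291521]), 'finger_force': 0.0, 'finger_gap': 0.08550224193556105}
scene 48.78707276279721 320.85866659687133 233.58170878119014 [[ 4.15431344e-01  9.09624452e-01  3.94613560e-04]
 [ 6.56262682e-01 -2.99418937e-01 -6.92580387e-01]
 [-6.29869900e-01  2.87978571e-01 -7.21340593e-01]] [-0.23971195 -0.34431525  1.32383446]
side 43.88130184005028 316.4492420774946 245.51007253664764 [[-0.75787457 -0.65226913 -0.01308136]
 [-0.50288451  0.59684254 -0.62520888]
 [ 0.41561196 -0.4672515  -0.78034783]] [0.43693808 0.32181775 1.00863965]
wrist 63.482136635991914 320.45229354446064 239.44040094703786 [[ 9.99997202e-01  9.02224835e-04 -2.18688861e-03]
 [ 1.43841641e-03 -9.65797515e-01  2.59293447e-01]
 [-1.87815059e-03 -2.59295867e-01 -9.65796110e-01]] [-0.64810621 -0.03400299  0.37843674]
```

View pics/scene0.png

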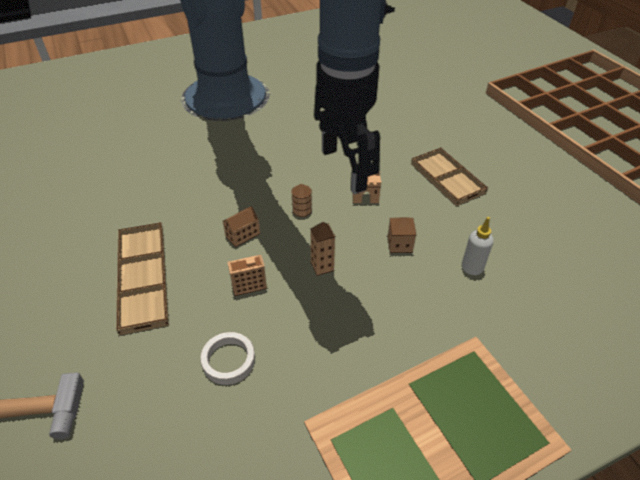

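View pics/side0.png

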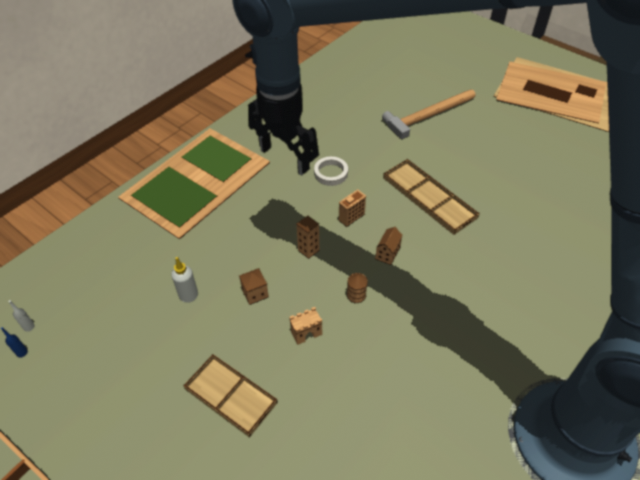

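View pics/wrist0.png

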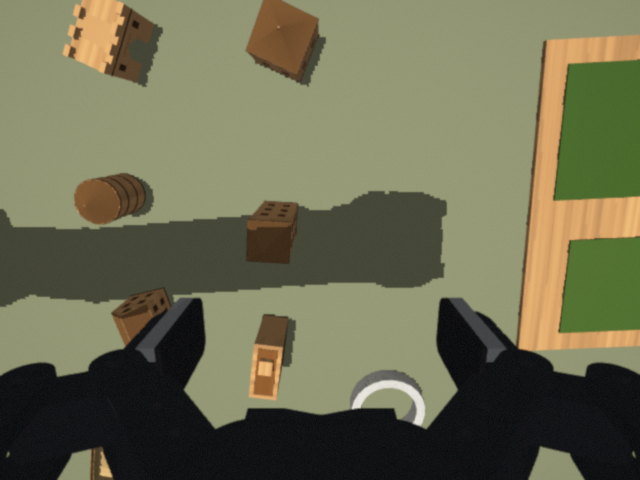

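The scene picture shows tray_of_three at left (142,275), tray_of_two at right (448,175), house (241,227), block (247,275), silo (301,200), tall tower (322,248), gate (367,190), short tower (401,235), tape (228,357), bottle (478,250). The side and wrist pictures agree. The next step is to fuse depth from all three views.

```bash
cat > h.py <<'E'
import numpy as np,cv2
def cloud(d):
    f=240/np.tan(np.radians(float(d["fov_y"]))/2);z=d["depth"]
    v,u=np.mgrid[:480,:640];c=np.stack([(u-d["cx"])/f*z,(v-d["cy"])/f*z,z],-1)
    P=(c-d["t"])@d["R"]
    ok=(z>0)
    return P[ok],d["image"][ok]
def clusters(Ps,x0=.35,x1=.95,y0=-.4,y1=.4,zmin=.008,res=.002,zmax=.14,k=2):
    P=np.vstack(Ps);m=(P[:,0]>x0)&(P[:,0]<x1)&(P[:,1]>y0)&(P[:,1]<y1)&(P[:,2]>zmin)&(P[:,2]<zmax)
    P=P[m];I=((P[:,:2]-[x0,y0])/res).astype(int)
    g=np.zeros((int((x1-x0)/res)+2,int((y1-y0)/res)+2),np.uint8);g[I[:,0],I[:,1]]=255
    g=cv2.morphologyEx(g,cv2.MORPH_CLOSE,np.ones((k+1,k+1),np.uint8))
    n,l=cv2.connectedComponents(g);L=l[I[:,0],I[:,1]]
    return [P[L==i] for i in range(1,n) if (L==i).sum()>60]
def rect(Q):
    (c,s,a)=cv2.minAreaRect((Q[:,:2]*1000).astype(np.float32));return np.round([*c,*s,a],1)
E
python3 - <<'E'
from h import *
D={n:np.load(n+"0.npz") for n in("scene","side","wrist")}
for n in D:
    P,_=cloud(D[n]);m=(P[:,0]>.4)&(P[:,0]<.9)&(abs(P[:,1])<.35)&(abs(P[:,2])<.006);print(n,"table z mm",np.median(P[m,2])*1e3,P[m,2].std()*1e3)
for sel in(("scene","side","wrist"),("scene",),("side",),("wrist",)):
    print(sel)
    for Q in clusters([cloud(D[n])[0] for n in sel]):
        print(len(Q),rect(Q),"zmax",np.round(Q[:,2].max()*1e3,1), "top",np.round(Q[Q[:,2]>Q[:,2].max()-.004][:,:2].mean(0)*1e3,1))
E
```

```text
scene table z mm 1.1577715773644464 1.4900545051368743
side table z mm -0.5534152988622341 2.2672900925950863
wrist table z mm 0.3165151441775259 1.1412508430113972
('scene', 'side', 'wrist')
2796 [ 500.8 -303.1   85.5  231.4   79.6] zmax 21.0 top [ 503.9 -307.4]
1885 [497.1 324.9 156.2  84.7   4.8] zmax 20.6 top [498.9 325. ]
3626 [461.2  13.3  43.   41.6  89.2] zmax 70.6 top [461.   11.9]
3126 [ 476.9 -113.3   39.7   61.7   14.3] zmax 62.5 top [ 476.6 -112. ]
5772 [479.5 142.7  55.1  39.   65.9] zmax 57.4 top [480.  139.9]
4107 [ 597.5 -142.6   62.6   33.5   83.9] zmax 69.3 top [ 598.6 -136.2]
4450 [608.9 -10.5  38.   39.   86.2] zmax 114.3 top [608.8 -12.1]
5480 [618.9 140.2  45.6  48.5  65.9] zmax 71.4 top [618.8 139.4]
3109 [ 720.4 -219.    80.6   84.3   52.1] zmax 25.5 top [ 722.9 -218.7]
1805 [718.3 229.6  40.2  46.   31.3] zmax 123.0 top [718.2 229.6]
19023 [ 8.966e+02 -5.000e-01  1.074e+02  3.066e+02  2.000e-01] zmax 13.4 top [910.   13.9]
('scene',)
1650 [ 500.7 -306.4   79.   230.4   79.6] zmax 21.0 top [ 508.7 -309.1]
903 [497.4 324.2 155.7  83.4   4.6] zmax 20.6 top [500
[... 1443 characters left out ...]
8 [ 390.3 -296.7   50.1    8.6   85.8] zmax 17.8 top [ 390.7 -292.6]
2603 [460.3  11.8  39.3  38.9  62.9] zmax 70.2 top [460.9  11.9]
1593 [ 473.9 -105.7   37.6   35.    14.6] zmax 59.4 top [ 473.6 -101. ]
4647 [478.9 141.9  52.5  33.9  64.8] zmax 56.6 top [479.5 138.7]
2324 [ 597.5 -144.5   58.2   26.4   82.2] zmax 68.1 top [ 598.5 -136. ]
2661 [608.3 -12.3  33.7  33.2  86.4] zmax 113.1 top [608.4 -11.9]
3951 [618.3 139.7  43.3  43.3  66.6] zmax 71.0 top [618.6 139.3]
1424 [ 724.3 -205.9   51.8   79.8   73.8] zmax 22.1 top [ 725.6 -199.4]
7476 [894.5  64.9  83.7 166.2  12. ] zmax 11.4 top [900.4  69.1]
3501 [ 9.178e+02 -7.850e+01  6.460e+01  1.126e+02  4.000e-01] zmax 10.6 top [921.5 -77.5]
```

play_rows(moves=[{"tx":0.06,"ty":-0.47,"tz":0.25,"gripper":-1},{"tx":0.12,"ty":-0.94,"tz":0.5,"gripper":-1},{"tx":0.12,"ty":-0.94,"tz":0.5,"gripper":-1},{"tx":0.12,"ty":-0.94,"tz":0.5,"gripper":-1}], force=30)

```text
validation failed for argument at $.mo...
```

play_rows(moves=[{"ty":-0.47,"tz":0.33,"gripper":-1},{"ty":-0.94,"tz":0.65,"gripper":-1},{"ty":-0.94,"tz":0.65,"gripper":-1},{"ty":-0.94,"tz":0.65,"gripper":-1},{"ty":-0.94,"tz":0.65,"gripper":-1},{"ty":-0.94,"tz":0.65,"gripper":-1}])

```text
validation failed for argument at $.mo...
```

```bash
cat > g.py <<'E'
# usage: g.py x y z phi(deg) -> tool-axis shift (units of 10cm) and az
import sys,numpy as np
from scipy.spatial.transform import Rotation as T
from workcell import robot
s=robot.sense();R=T.from_quat(s["eef_rot"]).as_matrix();p=s["eef_pos"]
print("t",round(s["time"],2),"p",np.round(p*1e3,1),"phi",round(np.degrees(np.arctan2(R[1,1],R[0,1])),2),"gap",round(s["finger_gap"]*1e3,1),"F",np.round(s["force"],1),"ff",s["finger_force"])
if len(sys.argv)>4:
    x,y,z,f=map(float,sys.argv[1:]);d=R.T@(np.array([x,y,z])/1e3-p)*10
    print("tx ty tz",np.round(d,3),"az",round((np.degrees(np.arctan2(R[1,1],R[0,1]))-f)/180,4))
E
python3 g.py 460.8 12.2 87 0
```

```text
t 0.15 p [649.4   0.  302.8] phi 0.0 gap 85.5 F [-0.7 -0.2  0.5] ff 0.0
tx ty tz [ 0.122 -1.882  2.162] az 0.0
```

play_rows(moves=[{"ax":0,"ay":0,"az":0,"tx":0.06,"ty":-0.47,"tz":0.25,"gripper":-1},{"ax":0,"ay":0,"az":0,"tx":0.12,"ty":-0.94,"tz":0.5,"gripper":-1},{"ax":0,"ay":0,"az":0,"tx":0.12,"ty":-0.94,"tz":0.5,"gripper":-1},{"ax":0,"ay":0,"az":0,"tx":0.12,"ty":-0.94,"tz":0.5,"gripper":-1}], force=30)

```text
time: 0.55
eef_pos: [0.5523, 0.0121, 0.2511]
eef_rot: [0.707, 0.707, -0.002, -0.002]
force: [0.8, -0.2, 0.7]
finger_gap: 0.0851
finger_force: 0.0
```

Works with all keys present.

play_rows(moves=[{"ax":0,"ay":0,"az":0,"tx":0,"ty":-0.47,"tz":0.33,"gripper":-1},{"ax":0,"ay":0,"az":0,"tx":0,"ty":-0.94,"tz":0.65,"gripper":-1},{"ax":0,"ay":0,"az":0,"tx":0,"ty":-0.94,"tz":0.65,"gripper":-1},{"ax":0,"ay":0,"az":0,"tx":0,"ty":-0.94,"tz":0.65,"gripper":-1},{"ax":0,"ay":0,"az":0,"tx":0,"ty":-0.94,"tz":0.65,"gripper":-1},{"ax":0,"ay":0,"az":0,"tx":0,"ty":-0.94,"tz":0.65,"gripper":-1}])

```text
time: 1.15
eef_pos: [0.4662, 0.0123, 0.1913]
eef_rot: [0.707, 0.707, 0.003, 0.002]
force: [-0.0, 0.1, 0.5]
finger_gap: 0.0855
finger_force: 0.0
```

```bash
python3 g.py 460.8 12.2 87 0
```

```text
t 1.15 p [466.2  12.3 191.3] phi -0.01 gap 85.5 F [-0.   0.1  0.5] ff 0.0
tx ty tz [-1.000e-03 -6.100e-02  1.042e+00] az -0.0001
```

play_rows(moves=[{"ax":0,"ay":0,"az":0,"tx":0,"ty":0,"tz":0.2,"gripper":-1},{"ax":0,"ay":0,"az":0,"tx":0,"ty":0,"tz":0.4,"gripper":-1},{"ax":0,"ay":0,"az":0,"tx":0,"ty":0,"tz":0.6,"gripper":-1},{"ax":0,"ay":0,"az":0,"tx":0,"ty":0,"tz":0.7,"gripper":-1},{"ax":0,"ay":0,"az":0,"tx":0,"ty":0,"tz":0.7,"gripper":-1},{"ax":0,"ay":0,"az":0,"tx":0,"ty":0,"tz":0.7,"gripper":-1}])

```text
time: 1.75
eef_pos: [0.4635, 0.0121, 0.1197]
eef_rot: [0.707, 0.707, 0.001, 0.001]
force: [0.2, -0.7, 1.0]
finger_gap: 0.0856
finger_force: 0.0
```

```bash
python3 g.py 460.8 12.2 87 0; python3 -c "
from workcell import robot;print(robot.sense()['q'])"
```

```text
t 1.75 p [463.5  12.1 119.7] phi -0.0 gap 85.6 F [ 0.2 -0.7  1. ] ff 0.0
tx ty tz [ 0.001 -0.027  0.327] az -0.0
[-0.12423701  0.30643712  0.00992225  2.16937053 -0.00481845  0.66385693
 -0.11105675]
```

play_rows(moves=[{"ax":0,"ay":0,"az":0,"tx":0,"ty":-0.02,"tz":0.17,"gripper":-1},{"ax":0,"ay":0,"az":0,"tx":0,"ty":-0.02,"tz":0.33,"gripper":-1},{"ax":0,"ay":0,"az":0,"tx":0,"ty":-0.02,"tz":0.33,"gripper":-1},{"ax":0,"ay":0,"az":0,"tx":0,"ty":-0.02,"tz":0.33,"gripper":-1},{"ax":0,"ay":0,"az":0,"tx":0,"ty":-0.02,"tz":0.33,"gripper":1},{"ax":0,"ay":0,"az":0,"tx":0,"ty":-0.02,"tz":0.33,"gripper":1},{"ax":0,"ay":0,"az":0,"tx":0,"ty":-0.02,"tz":0.33,"gripper":1},{"ax":0,"ay":0,"az":0,"tx":0,"ty":-0.02,"tz":0.33,"gripper":1},{"ax":0,"ay":0,"az":0,"tx":0,"ty":-0.02,"tz":0.33,"gripper":1},{"ax":0,"ay":0,"az":0,"tx":0,"ty":-0.02,"tz":0.33,"gripper":1},{"ax":0,"ay":0,"az":0,"tx":0,"ty":-0.02,"tz":0.33,"gripper":1},{"ax":0,"ay":0,"az":0,"tx":0,"ty":-0.02,"tz":0.33,"gripper":1}])

```text
time: 2.95
eef_pos: [0.4606, 0.012, 0.0865]
eef_rot: [0.707, 0.707, 0.0, 0.0]
force: [-1.2, -0.3, 6.6]
finger_gap: 0.037
finger_force: 30.0
```

```bash
python3 g.py 460.8 12.2 87 0
```

```text
t 2.95 p [460.6  12.   86.5] phi -0.0 gap 37.0 F [-1.2 -0.3  6.6] ff 30.040033531154222
tx ty tz [ 0.002  0.002 -0.005] az -0.0
```

play_rows(moves=[{"ax":0,"ay":0,"az":0,"tx":0,"ty":0,"tz":-0.2,"gripper":1},{"ax":0,"ay":0,"az":0,"tx":0,"ty":0,"tz":-0.5,"gripper":1},{"ax":0,"ay":0,"az":0,"tx":0,"ty":0,"tz":-0.8,"gripper":1},{"ax":0,"ay":0,"az":0,"tx":0.3,"ty":0,"tz":-1,"gripper":1},{"ax":0,"ay":0,"az":0,"tx":0.65,"ty":0,"tz":-1,"gripper":1},{"ax":0,"ay":0,"az":0,"tx":1,"ty":0,"tz":-1,"gripper":1}])

```text
time: 3.55
eef_pos: [0.4603, 0.1127, 0.1867]
eef_rot: [0.708, 0.706, 0.001, 0.001]
force: [0.8, 0.2, -1.0]
finger_gap: 0.0374
finger_force: 30.3
```

play_rows(moves=[{"ax":0,"ay":0,"az":0,"tx":0.35,"ty":0,"tz":0,"gripper":1},{"ax":0,"ay":0,"az":0,"tx":0.7,"ty":0,"tz":0,"gripper":1},{"ax":0,"ay":0,"az":0,"tx":1,"ty":0,"tz":0,"gripper":1}])

```text
time: 3.85
eef_pos: [0.4592, 0.2139, 0.1855]
eef_rot: [0.707, 0.708, -0.0, -0.0]
force: [0.4, -0.3, -1.1]
finger_gap: 0.0374
finger_force: 30.3
```

play_rows(moves=[{"ax":0,"ay":0,"az":0,"tx":0.35,"ty":0,"tz":0,"gripper":1},{"ax":0,"ay":0,"az":0,"tx":0.7,"ty":0,"tz":0,"gripper":1},{"ax":0,"ay":0,"az":0,"tx":1,"ty":0,"tz":0,"gripper":1},{"ax":0,"ay":0,"az":0,"tx":1,"ty":0,"tz":0,"gripper":1},{"ax":0,"ay":0,"az":0,"tx":1,"ty":0,"tz":0,"gripper":1},{"ax":0,"ay":0,"az":0,"tx":1,"ty":0,"tz":0,"gripper":1}])

```text
time: 4.45
eef_pos: [0.4599, 0.3103, 0.1852]
eef_rot: [0.708, 0.707, -0.001, 0.0]
force: [0.5, -0.1, -0.0]
finger_gap: 0.0372
finger_force: 30.3
```

```bash
python3 g.py 460.1 322.2 92 0
```

```text
t 4.45 p [459.9 310.3 185.2] phi -0.08 gap 37.2 F [ 0.5 -0.1 -0. ] ff 30.259199523170537
tx ty tz [0.121 0.002 0.931] az -0.0005
```

play_rows(moves=[{"ax":0,"ay":0,"az":0,"tx":0.12,"ty":0,"tz":0.15,"gripper":1},{"ax":0,"ay":0,"az":0,"tx":0.12,"ty":0,"tz":0.4,"gripper":1},{"ax":0,"ay":0,"az":0,"tx":0.12,"ty":0,"tz":0.65,"gripper":1},{"ax":0,"ay":0,"az":0,"tx":0.12,"ty":0,"tz":0.85,"gripper":1},{"ax":0,"ay":0,"az":0,"tx":0.12,"ty":0,"tz":0.93,"gripper":1},{"ax":0,"ay":0,"az":0,"tx":0.12,"ty":0,"tz":0.93,"gripper":1},{"ax":0,"ay":0,"az":0,"tx":0.12,"ty":0,"tz":0.93,"gripper":1},{"ax":0,"ay":0,"az":0,"tx":0.12,"ty":0,"tz":0.93,"gripper":1},{"ax":0,"ay":0,"az":0,"tx":0.12,"ty":0,"tz":0.93,"gripper":-0.3},{"ax":0,"ay":0,"az":0,"tx":0.12,"ty":0,"tz":0.93,"gripper":-0.3},{"ax":0,"ay":0,"az":0,"tx":0.12,"ty":0,"tz":0.93,"gripper":-0.3},{"ax":0,"ay":0,"az":0,"tx":0.12,"ty":0,"tz":0.93,"gripper":-0.3},{"ax":0,"ay":0,"az":0,"tx":0.12,"ty":0,"tz":0.93,"gripper":-0.3}])

```text
time: 5.75
eef_pos: [0.46, 0.3241, 0.0929]
eef_rot: [0.707, 0.707, 0.0, -0.0]
force: [0.1, 0.4, -1.0]
finger_gap: 0.0556
finger_force: 0.0
```

```bash
python3 g.py 460.1 322.2 92 0
```

```text
t 5.75 p [460.  324.1  92.9] phi 0.01 gap 55.6 F [ 0.1  0.4 -1. ] ff 0.0
tx ty tz [-0.019  0.001  0.009] az 0.0
```

play_rows(moves=[{"ax":0,"ay":0,"az":0,"tx":0,"ty":0,"tz":-0.2,"gripper":-0.3},{"ax":0,"ay":0,"az":0,"tx":0,"ty":0,"tz":-0.6,"gripper":-0.3},{"ax":0,"ay":0,"az":0,"tx":0,"ty":0,"tz":-1,"gripper":-1},{"ax":0,"ay":0,"az":0,"tx":-0.3,"ty":0.25,"tz":-1,"gripper":-1},{"ax":0,"ay":0,"az":0,"tx":-0.6,"ty":0.5,"tz":-1,"gripper":-1},{"ax":0,"ay":0,"az":0,"tx":-0.92,"ty":0.79,"tz":-1,"gripper":-1}])

```text
time: 6.35
eef_pos: [0.5392, 0.2321, 0.1937]
eef_rot: [0.706, 0.708, 0.001, -0.0]
force: [-0.0, -0.4, -0.2]
finger_gap: 0.085
finger_force: 0.0
```

play_rows(moves=[{"ax":0,"ay":0,"az":0.04,"tx":-0.3,"ty":0.25,"tz":0,"gripper":-1},{"ax":0,"ay":0,"az":0.08,"tx":-0.6,"ty":0.5,"tz":0,"gripper":-1},{"ax":0,"ay":0,"az":0.12,"tx":-0.92,"ty":0.79,"tz":0,"gripper":-1},{"ax":0,"ay":0,"az":0.133,"tx":-0.92,"ty":0.79,"tz":0,"gripper":-1},{"ax":0,"ay":0,"az":0.133,"tx":-0.92,"ty":0.79,"tz":0,"gripper":-1},{"ax":0,"ay":0,"az":0.133,"tx":-0.92,"ty":0.79,"tz":0,"gripper":-1},{"ax":0,"ay":0,"az":0.133,"tx":-0.92,"ty":0.79,"tz":0,"gripper":-1},{"ax":0,"ay":0,"az":0.133,"tx":-0.92,"ty":0.79,"tz":0,"gripper":-1}])

```text
time: 7.15
eef_pos: [0.6172, 0.1418, 0.1928]
eef_rot: [0.838, 0.546, -0.0, -0.0]
force: [0.1, 0.2, -0.2]
finger_gap: 0.0855
finger_force: 0.0
```

```bash
python3 g.py 618.6 139.5 87 -24
```

```text
t 7.15 p [617.2 141.8 192.8] phi -23.75 gap 85.5 F [ 0.1  0.2 -0.2] ff 0.0
tx ty tz [-0.016  0.023  1.058] az 0.0014
```

play_rows(moves=[{"ax":0,"ay":0,"az":0,"tx":-0.01,"ty":0.02,"tz":0.2,"gripper":-1},{"ax":0,"ay":0,"az":0,"tx":-0.01,"ty":0.02,"tz":0.4,"gripper":-1},{"ax":0,"ay":0,"az":0,"tx":-0.01,"ty":0.02,"tz":0.6,"gripper":-1},{"ax":0,"ay":0,"az":0,"tx":-0.01,"ty":0.02,"tz":0.6,"gripper":-1}])

```text
time: 7.55
eef_pos: [0.6165, 0.1386, 0.1297]
eef_rot: [0.838, 0.546, -0.003, -0.001]
force: [-0.2, 0.5, 0.5]
finger_gap: 0.0857
finger_force: 0.0
```

play_rows(moves=[{"ax":0,"ay":0,"az":0,"tx":0,"ty":0,"tz":0.2,"gripper":-1},{"ax":0,"ay":0,"az":0,"tx":0,"ty":0,"tz":0.4,"gripper":-1},{"ax":0,"ay":0,"az":0,"tx":0,"ty":0,"tz":0.46,"gripper":-1},{"ax":0,"ay":0,"az":0,"tx":0,"ty":0,"tz":0.46,"gripper":-1},{"ax":0,"ay":0,"az":0,"tx":0,"ty":0,"tz":0.46,"gripper":-1},{"ax":0,"ay":0,"az":0,"tx":0,"ty":0,"tz":0.46,"gripper":1},{"ax":0,"ay":0,"az":0,"tx":0,"ty":0,"tz":0.46,"gripper":1},{"ax":0,"ay":0,"az":0,"tx":0,"ty":0,"tz":0.46,"gripper":1},{"ax":0,"ay":0,"az":0,"tx":0,"ty":0,"tz":0.46,"gripper":1},{"ax":0,"ay":0,"az":0,"tx":0,"ty":0,"tz":0.46,"gripper":1},{"ax":0,"ay":0,"az":0,"tx":0,"ty":0,"tz":0.46,"gripper":1},{"ax":0,"ay":0,"az":0,"tx":0,"ty":0,"tz":0.46,"gripper":1}])

```text
time: 8.75
eef_pos: [0.6201, 0.1385, 0.0878]
eef_rot: [0.838, 0.545, 0.001, 0.0]
force: [-0.0, -0.5, 6.1]
finger_gap: 0.0411
finger_force: 32.4
```

```bash
python3 g.py 533.9 328.6 187 4.8
```

```text
t 8.75 p [620.1 138.5  87.8] phi -23.94 gap 41.1 F [-0.  -0.5  6.1] ff 32.352910492973024
tx ty tz [ 1.389 -1.558 -0.993] az -0.1597
```

play_rows(moves=[{"ax":0,"ay":0,"az":0,"tx":0,"ty":0,"tz":-0.2,"gripper":1},{"ax":0,"ay":0,"az":0,"tx":0,"ty":0,"tz":-0.6,"gripper":1},{"ax":0,"ay":0,"az":0,"tx":0,"ty":0,"tz":-1,"gripper":1},{"ax":0,"ay":0,"az":0,"tx":0.25,"ty":-0.25,"tz":-1,"gripper":1},{"ax":0,"ay":0,"az":0,"tx":0.5,"ty":-0.52,"tz":-1,"gripper":1},{"ax":0,"ay":0,"az":0,"tx":0.7,"ty":-0.78,"tz":-1,"gripper":1}])

```text
time: 9.35
eef_pos: [0.5756, 0.2353, 0.1866]
eef_rot: [0.838, 0.545, -0.0, -0.0]
force: [-0.2, 0.0, -1.4]
finger_gap: 0.0414
finger_force: 31.8
```

play_rows(moves=[{"ax":0,"ay":0,"az":-0.04,"tx":0.25,"ty":-0.25,"tz":0,"gripper":1},{"ax":0,"ay":0,"az":-0.08,"tx":0.5,"ty":-0.52,"tz":0,"gripper":1},{"ax":0,"ay":0,"az":-0.12,"tx":0.69,"ty":-0.78,"tz":0,"gripper":1},{"ax":0,"ay":0,"az":-0.16,"tx":0.69,"ty":-0.78,"tz":0,"gripper":1},{"ax":0,"ay":0,"az":-0.16,"tx":0.69,"ty":-0.78,"tz":0,"gripper":1},{"ax":0,"ay":0,"az":-0.16,"tx":0.69,"ty":-0.78,"tz":0,"gripper":1},{"ax":0,"ay":0,"az":-0.16,"tx":0.69,"ty":-0.78,"tz":0,"gripper":1}])

```text
time: 10.05
eef_pos: [0.534, 0.3267, 0.1863]
eef_rot: [0.678, 0.735, -0.001, 0.0]
force: [0.0, -0.4, -1.1]
finger_gap: 0.0418
finger_force: 31.8
```

```bash
python3 g.py 533.9 328.6 92.5 4.8
```

```text
t 10.05 p [534.  326.7 186.3] phi 4.6 gap 41.8 F [ 0.  -0.4 -1.1] ff 31.772519755595567
tx ty tz [0.021 0.001 0.938] az -0.0011
```

play_rows(moves=[{"ax":0,"ay":0,"az":0,"tx":0.01,"ty":0,"tz":0.15,"gripper":1},{"ax":0,"ay":0,"az":0,"tx":0.01,"ty":0,"tz":0.4,"gripper":1},{"ax":0,"ay":0,"az":0,"tx":0.01,"ty":0,"tz":0.65,"gripper":1},{"ax":0,"ay":0,"az":0,"tx":0.01,"ty":0,"tz":0.85,"gripper":1},{"ax":0,"ay":0,"az":0,"tx":0.01,"ty":0,"tz":0.94,"gripper":1},{"ax":0,"ay":0,"az":0,"tx":0.01,"ty":0,"tz":0.94,"gripper":1},{"ax":0,"ay":0,"az":0,"tx":0.01,"ty":0,"tz":0.94,"gripper":1},{"ax":0,"ay":0,"az":0,"tx":0.01,"ty":0,"tz":0.94,"gripper":1},{"ax":0,"ay":0,"az":0,"tx":0.01,"ty":0,"tz":0.94,"gripper":-0.3},{"ax":0,"ay":0,"az":0,"tx":0.01,"ty":0,"tz":0.94,"gripper":-0.3},{"ax":0,"ay":0,"az":0,"tx":0.01,"ty":0,"tz":0.94,"gripper":-0.3},{"ax":0,"ay":0,"az":0,"tx":0.01,"ty":0,"tz":0.94,"gripper":-0.3}])

```text
time: 11.25
eef_pos: [0.5332, 0.3297, 0.093]
eef_rot: [0.676, 0.736, 0.0, 0.0]
force: [-0.5, -0.3, -0.3]
finger_gap: 0.0552
finger_force: 0.0
```

play_rows(moves=[{"ax":0,"ay":0,"az":0,"tx":0,"ty":0,"tz":-0.2,"gripper":-0.3},{"ax":0,"ay":0,"az":0,"tx":0,"ty":0,"tz":-0.6,"gripper":-0.3},{"ax":0,"ay":0,"az":0,"tx":0,"ty":0,"tz":-1,"gripper":-0.3},{"ax":0,"ay":0,"az":0,"tx":0,"ty":0,"tz":-1,"gripper":-1}])

```text
time: 11.65
eef_pos: [0.537, 0.3323, 0.2002]
eef_rot: [0.677, 0.736, 0.007, 0.002]
force: [0.1, 0.4, 1.1]
finger_gap: 0.0683
finger_force: 0.0
```

```bash
python3 g.py 479.5 142 190 -24.5
```

```text
t 11.65 p [537.  332.3 200.2] phi 4.85 gap 68.3 F [0.1 0.4 1.1] ff 0.0
tx ty tz [-1.848 -0.735  0.081] az 0.163
```

play_rows(moves=[{"ax":0,"ay":0,"az":0,"tx":-0.3,"ty":-0.12,"tz":0,"gripper":-1},{"ax":0,"ay":0,"az":0,"tx":-0.6,"ty":-0.24,"tz":0,"gripper":-1},{"ax":0,"ay":0,"az":0,"tx":-0.92,"ty":-0.36,"tz":0,"gripper":-1}])

```text
time: 11.95
eef_pos: [0.5044, 0.2343, 0.1926]
eef_rot: [0.676, 0.737, 0.0, -0.0]
force: [0.0, -1.4, 1.5]
finger_gap: 0.0855
finger_force: 0.0
```

play_rows(moves=[{"ax":0,"ay":0,"az":0.04,"tx":-0.3,"ty":-0.12,"tz":0,"gripper":-1},{"ax":0,"ay":0,"az":0.08,"tx":-0.6,"ty":-0.24,"tz":0,"gripper":-1},{"ax":0,"ay":0,"az":0.12,"tx":-0.92,"ty":-0.35,"tz":0,"gripper":-1},{"ax":0,"ay":0,"az":0.163,"tx":-0.92,"ty":-0.35,"tz":0,"gripper":-1},{"ax":0,"ay":0,"az":0.163,"tx":-0.92,"ty":-0.35,"tz":0,"gripper":-1},{"ax":0,"ay":0,"az":0.163,"tx":-0.92,"ty":-0.35,"tz":0,"gripper":-1},{"ax":0,"ay":0,"az":0.163,"tx":-0.92,"ty":-0.35,"tz":0,"gripper":-1},{"ax":0,"ay":0,"az":0.163,"tx":-0.92,"ty":-0.35,"tz":0,"gripper":-1},{"ax":0,"ay":0,"az":0.163,"tx":-0.92,"ty":-0.35,"tz":0,"gripper":-1}])

```text
time: 12.85
eef_pos: [0.4781, 0.141, 0.1928]
eef_rot: [0.84, 0.542, 0.0, -0.0]
force: [-0.4, 0.1, 0.1]
finger_gap: 0.0855
finger_force: 0.0
```

```bash
python3 g.py 479.5 142 89 -24.5; python3 - <<'E'
from workcell import robot
import cv2
cv2.imwrite("pics/wrist1.png",robot.get_image("wrist")["image"])
E
```

```text
t 12.85 p [478.1 141.  192.8] phi -24.37 gap 85.5 F [-0.4  0.1  0.1] ff 0.0
tx ty tz [0.015 0.009 1.038] az 0.0007
```

View pics/wrist1.png

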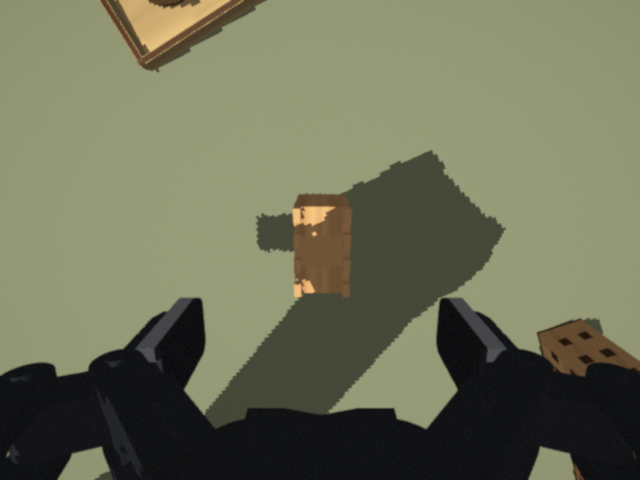

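The picture shows the gate at (322,250), square to and centred between the fingers (205 to 438).

play_rows(moves=[{"ax":0,"ay":0,"az":0,"tx":0.01,"ty":0.01,"tz":0.2,"gripper":-1},{"ax":0,"ay":0,"az":0,"tx":0.01,"ty":0.01,"tz":0.4,"gripper":-1},{"ax":0,"ay":0,"az":0,"tx":0.01,"ty":0.01,"tz":0.6,"gripper":-1},{"ax":0,"ay":0,"az":0,"tx":0.01,"ty":0.01,"tz":0.6,"gripper":-1}])

```text
time: 13.3
eef_pos: [0.4772, 0.1402, 0.1304]
eef_rot: [0.841, 0.541, -0.003, -0.001]
force: [-0.7, -0.7, -0.3]
finger_gap: 0.0856
finger_force: 0.0
```

play_rows(moves=[{"ax":0,"ay":0,"az":0,"tx":0,"ty":0,"tz":0.2,"gripper":-1},{"ax":0,"ay":0,"az":0,"tx":0,"ty":0,"tz":0.4,"gripper":-1},{"ax":0,"ay":0,"az":0,"tx":0,"ty":0,"tz":0.44,"gripper":-1},{"ax":0,"ay":0,"az":0,"tx":0,"ty":0,"tz":0.44,"gripper":-1},{"ax":0,"ay":0,"az":0,"tx":0,"ty":0,"tz":0.44,"gripper":-1},{"ax":0,"ay":0,"az":0,"tx":0,"ty":0,"tz":0.44,"gripper":1},{"ax":0,"ay":0,"az":0,"tx":0,"ty":0,"tz":0.44,"gripper":1},{"ax":0,"ay":0,"az":0,"tx":0,"ty":0,"tz":0.44,"gripper":1},{"ax":0,"ay":0,"az":0,"tx":0,"ty":0,"tz":0.44,"gripper":1},{"ax":0,"ay":0,"az":0,"tx":0,"ty":0,"tz":0.44,"gripper":1},{"ax":0,"ay":0,"az":0,"tx":0,"ty":0,"tz":0.44,"gripper":1},{"ax":0,"ay":0,"az":0,"tx":0,"ty":0,"tz":0.44,"gripper":1},{"ax":0,"ay":0,"az":0,"tx":0,"ty":0,"tz":0.44,"gripper":1}])

```text
time: 14.6
eef_pos: [0.4797, 0.1409, 0.0893]
eef_rot: [0.841, 0.541, 0.0, 0.0]
force: [-0.6, -0.1, 5.5]
finger_gap: 0.0316
finger_force: 30.5
```

```bash
python3 g.py 427.9 -291.1 189 -10.4
```

```text
t 14.6 p [479.7 140.9  89.3] phi -24.48 gap 31.6 F [-0.6 -0.1  5.5] ff 30.476195756345987
tx ty tz [-4.146  1.319 -0.999] az -0.0782
```

play_rows(moves=[{"ax":0,"ay":0,"az":0,"tx":0,"ty":0,"tz":-0.2,"gripper":1},{"ax":0,"ay":0,"az":0,"tx":0,"ty":0,"tz":-0.6,"gripper":1},{"ax":0,"ay":0,"az":-0.04,"tx":0,"ty":0,"tz":-1,"gripper":1},{"ax":0,"ay":0,"az":-0.078,"tx":0,"ty":0,"tz":-1,"gripper":1}])

```text
time: 15.0
eef_pos: [0.4828, 0.142, 0.1939]
eef_rot: [0.767, 0.642, 0.005, 0.002]
force: [1.1, 0.5, 0.3]
finger_gap: 0.0318
finger_force: 30.0
```

play_rows(moves=[{"ax":0,"ay":0,"az":0,"tx":-0.3,"ty":0.02,"tz":0,"gripper":1},{"ax":0,"ay":0,"az":0,"tx":-0.6,"ty":0.04,"tz":0,"gripper":1},{"ax":0,"ay":0,"az":0,"tx":-1,"ty":0.06,"tz":0,"gripper":1}])

```text
time: 15.3
eef_pos: [0.4667, 0.0418, 0.1885]
eef_rot: [0.767, 0.641, 0.0, -0.0]
force: [0.4, 0.0, -0.5]
finger_gap: 0.0318
finger_force: 30.0
```

play_rows(moves=[{"ax":0,"ay":0,"az":0,"tx":-0.3,"ty":0.02,"tz":0,"gripper":1},{"ax":0,"ay":0,"az":0,"tx":-0.65,"ty":0.04,"tz":0,"gripper":1},{"ax":0,"ay":0,"az":0,"tx":-1,"ty":0.06,"tz":0,"gripper":1}])

```text
time: 15.6
eef_pos: [0.4538, -0.0593, 0.1882]
eef_rot: [0.768, 0.64, -0.0, -0.0]
force: [0.6, -0.0, -0.8]
finger_gap: 0.0317
finger_force: 30.0
```

play_rows(moves=[{"ax":0,"ay":0,"az":0,"tx":-0.3,"ty":0.02,"tz":0,"gripper":1},{"ax":0,"ay":0,"az":0,"tx":-0.65,"ty":0.04,"tz":0,"gripper":1},{"ax":0,"ay":0,"az":0,"tx":-1,"ty":0.06,"tz":0,"gripper":1}])

```text
time: 15.9
eef_pos: [0.4417, -0.1585, 0.1882]
eef_rot: [0.768, 0.64, -0.0, -0.001]
force: [1.0, 0.4, 0.2]
finger_gap: 0.0317
finger_force: 30.0
```

play_rows(moves=[{"ax":0,"ay":0,"az":0,"tx":-0.3,"ty":0.02,"tz":0,"gripper":1},{"ax":0,"ay":0,"az":0,"tx":-0.65,"ty":0.04,"tz":0,"gripper":1},{"ax":0,"ay":0,"az":0,"tx":-1,"ty":0.06,"tz":0,"gripper":1},{"ax":0,"ay":0,"az":0,"tx":-1,"ty":0.06,"tz":0,"gripper":1},{"ax":0,"ay":0,"az":0,"tx":-1,"ty":0.06,"tz":0,"gripper":1},{"ax":0,"ay":0,"az":0,"tx":-1,"ty":0.06,"tz":0,"gripper":1},{"ax":0,"ay":0,"az":0,"tx":-1,"ty":0.06,"tz":0,"gripper":1}])

```text
time: 16.6
eef_pos: [0.4307, -0.2552, 0.1884]
eef_rot: [0.768, 0.641, 0.0, -0.001]
force: [-0.5, -0.6, -1.3]
finger_gap: 0.0317
finger_force: 30.0
```

```bash
python3 g.py 427.9 -291.1 94 -10.4
```

```text
t 16.6 p [ 430.7 -255.2  188.4] phi -10.28 gap 31.7 F [-0.5 -0.6 -1.3] ff 29.96174242347479
tx ty tz [-0.359  0.038  0.944] az 0.0007
```

play_rows(moves=[{"ax":0,"ay":0,"az":0,"tx":-0.35,"ty":0.04,"tz":0,"gripper":1},{"ax":0,"ay":0,"az":0,"tx":-0.36,"ty":0.04,"tz":0.15,"gripper":1},{"ax":0,"ay":0,"az":0,"tx":-0.36,"ty":0.04,"tz":0.4,"gripper":1},{"ax":0,"ay":0,"az":0,"tx":-0.36,"ty":0.04,"tz":0.65,"gripper":1},{"ax":0,"ay":0,"az":0,"tx":-0.36,"ty":0.04,"tz":0.85,"gripper":1},{"ax":0,"ay":0,"az":0,"tx":-0.36,"ty":0.04,"tz":0.94,"gripper":1},{"ax":0,"ay":0,"az":0,"tx":-0.36,"ty":0.04,"tz":0.94,"gripper":1},{"ax":0,"ay":0,"az":0,"tx":-0.36,"ty":0.04,"tz":0.94,"gripper":1},{"ax":0,"ay":0,"az":0,"tx":-0.36,"ty":0.04,"tz":0.94,"gripper":1},{"ax":0,"ay":0,"az":0,"tx":-0.36,"ty":0.04,"tz":0.94,"gripper":-0.1},{"ax":0,"ay":0,"az":0,"tx":-0.36,"ty":0.04,"tz":0.94,"gripper":-0.1},{"ax":0,"ay":0,"az":0,"tx":-0.36,"ty":0.04,"tz":0.94,"gripper":-0.1},{"ax":0,"ay":0,"az":0,"tx":-0.36,"ty":0.04,"tz":0.94,"gripper":-0.1}])

```text
time: 17.9
eef_pos: [0.4279, -0.2932, 0.095]
eef_rot: [0.769, 0.64, 0.0, 0.0]
force: [0.6, 0.7, 0.5]
finger_gap: 0.0472
finger_force: 0.0
```

play_rows(moves=[{"ax":0,"ay":0,"az":0,"tx":0,"ty":0,"tz":-0.2,"gripper":-0.1},{"ax":0,"ay":0,"az":0,"tx":0,"ty":0,"tz":-0.6,"gripper":-0.1},{"ax":0,"ay":0,"az":0,"tx":0,"ty":0,"tz":-1,"gripper":-0.1},{"ax":0,"ay":0,"az":0,"tx":0,"ty":0,"tz":-1,"gripper":-1},{"ax":0,"ay":0,"az":0,"tx":0,"ty":0,"tz":-1,"gripper":-1},{"ax":0,"ay":0,"az":0,"tx":0,"ty":0,"tz":-1,"gripper":-1},{"ax":0,"ay":0,"az":0,"tx":0,"ty":0,"tz":-1,"gripper":-1}])

```text
time: 18.6
eef_pos: [0.4268, -0.2924, 0.1933]
eef_rot: [0.768, 0.64, -0.001, -0.002]
force: [0.2, -0.7, -0.1]
finger_gap: 0.0855
finger_force: 0.0
```

```bash
python3 g.py 476.5 -114 184 14.5
```

```text
t 18.6 p [ 426.8 -292.4  193.3] phi -10.43 gap 85.5 F [ 0.2 -0.7 -0.1] ff 0.0
tx ty tz [1.844 0.166 0.094] az -0.1385
```

play_rows(moves=[{"ax":0,"ay":0,"az":0,"tx":0.3,"ty":0.02,"tz":0,"gripper":-1},{"ax":0,"ay":0,"az":0,"tx":0.6,"ty":0.05,"tz":0,"gripper":-1},{"ax":0,"ay":0,"az":0,"tx":0.92,"ty":0.08,"tz":0,"gripper":-1}])

```text
time: 18.9
eef_pos: [0.4516, -0.2034, 0.1935]
eef_rot: [0.769, 0.639, -0.001, -0.001]
force: [0.4, 0.8, 0.1]
finger_gap: 0.0853
finger_force: 0.0
```

play_rows(moves=[{"ax":0,"ay":0,"az":-0.04,"tx":0.3,"ty":0.02,"tz":0,"gripper":-1},{"ax":0,"ay":0,"az":-0.08,"tx":0.6,"ty":0.05,"tz":0,"gripper":-1},{"ax":0,"ay":0,"az":-0.12,"tx":0.92,"ty":0.08,"tz":0,"gripper":-1},{"ax":0,"ay":0,"az":-0.138,"tx":0.92,"ty":0.08,"tz":0,"gripper":-1},{"ax":0,"ay":0,"az":-0.138,"tx":0.92,"ty":0.08,"tz":0,"gripper":-1},{"ax":0,"ay":0,"az":-0.138,"tx":0.92,"ty":0.08,"tz":0,"gripper":-1},{"ax":0,"ay":0,"az":-0.138,"tx":0.92,"ty":0.08,"tz":0,"gripper":-1},{"ax":0,"ay":0,"az":-0.138,"tx":0.92,"ty":0.08,"tz":0,"gripper":-1}])

```text
time: 19.7
eef_pos: [0.4765, -0.116, 0.1946]
eef_rot: [0.614, 0.789, -0.0, -0.0]
force: [0.1, 0.8, -0.0]
finger_gap: 0.0857
finger_force: 0.0
```

```bash
python3 g.py 476.5 -114 84 14.5; python3 - <<'E'
from workcell import robot
import cv2
from h import *
d=robot.get_image("wrist");cv2.imwrite("pics/wrist2.png",d["image"])
P,_=cloud(d)
P=P[(abs(P[:,0]-.4765)<.04)&(abs(P[:,1]+.114)<.04)&(P[:,2]>.01)&(P[:,2]<.075)];print(len(P),rect(P),P[P[:,2]>.052].mean(0))
E
```

```text
t 19.7 p [ 476.5 -116.   194.6] phi 14.26 gap 85.7 F [ 0.1  0.8 -0. ] ff 0.0
tx ty tz [0.02  0.006 1.106] az -0.0014
5978 [ 476.  -115.7   36.2   54.9   14.3] [ 0.47574338 -0.11472244  0.05554804]
```

View pics/wrist2.png

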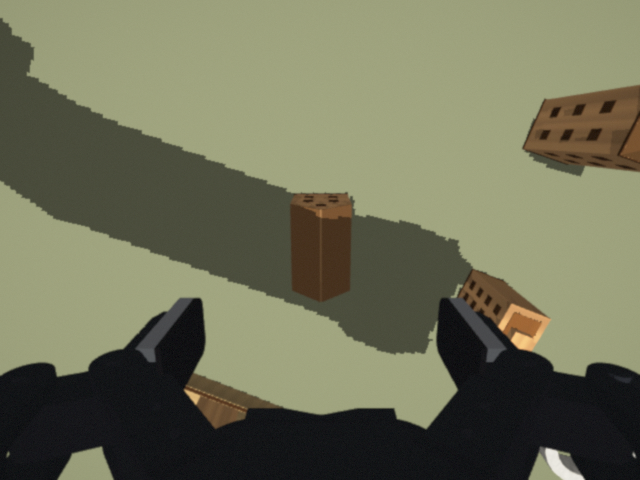

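The house, at (322,248), is square to and centred between the fingers. Its measured footprint, 36.2 x 54.9 mm, agrees with its size.

play_rows(moves=[{"ax":0,"ay":0,"az":0,"tx":0,"ty":0,"tz":0.2,"gripper":-1},{"ax":0,"ay":0,"az":0,"tx":0,"ty":0,"tz":0.4,"gripper":-1},{"ax":0,"ay":0,"az":0,"tx":0,"ty":0,"tz":0.6,"gripper":-1},{"ax":0,"ay":0,"az":0,"tx":0,"ty":0,"tz":0.6,"gripper":-1}])

```text
time: 20.15
eef_pos: [0.4746, -0.115, 0.1325]
eef_rot: [0.613, 0.79, -0.002, -0.003]
force: [0.3, -0.5, 0.6]
finger_gap: 0.0854
finger_force: 0.0
```

play_rows(moves=[{"ax":0,"ay":0,"az":0,"tx":0,"ty":0,"tz":0.2,"gripper":-1},{"ax":0,"ay":0,"az":0,"tx":0,"ty":0,"tz":0.4,"gripper":-1},{"ax":0,"ay":0,"az":0,"tx":0,"ty":0,"tz":0.5,"gripper":-1},{"ax":0,"ay":0,"az":0,"tx":0,"ty":0,"tz":0.5,"gripper":-1},{"ax":0,"ay":0,"az":0,"tx":0,"ty":0,"tz":0.5,"gripper":-1},{"ax":0,"ay":0,"az":0,"tx":0,"ty":0,"tz":0.5,"gripper":1},{"ax":0,"ay":0,"az":0,"tx":0,"ty":0,"tz":0.5,"gripper":1},{"ax":0,"ay":0,"az":0,"tx":0,"ty":0,"tz":0.5,"gripper":1},{"ax":0,"ay":0,"az":0,"tx":0,"ty":0,"tz":0.5,"gripper":1},{"ax":0,"ay":0,"az":0,"tx":0,"ty":0,"tz":0.5,"gripper":1},{"ax":0,"ay":0,"az":0,"tx":0,"ty":0,"tz":0.5,"gripper":1},{"ax":0,"ay":0,"az":0,"tx":0,"ty":0,"tz":0.5,"gripper":1},{"ax":0,"ay":0,"az":0,"tx":0,"ty":0,"tz":0.5,"gripper":1}])

```text
time: 21.45
eef_pos: [0.4775, -0.1151, 0.0855]
eef_rot: [0.613, 0.79, 0.0, 0.0]
force: [-1.1, -0.0, 4.9]
finger_gap: 0.0353
finger_force: 31.9
```

```bash
python3 g.py 500.7 -304.5 184 -10.4
```

```text
t 21.45 p [ 477.5 -115.1   85.5] phi 14.4 gap 35.3 F [-1.1 -0.   4.9] ff 31.925204037688673
tx ty tz [-1.892 -0.246 -0.985] az 0.1378
```

play_rows(moves=[{"ax":0,"ay":0,"az":0,"tx":0,"ty":0,"tz":-0.2,"gripper":1},{"ax":0,"ay":0,"az":0,"tx":0,"ty":0,"tz":-0.6,"gripper":1},{"ax":0,"ay":0,"az":0,"tx":0,"ty":0,"tz":-1,"gripper":1},{"ax":0,"ay":0,"az":0,"tx":-0.3,"ty":-0.04,"tz":-1,"gripper":1},{"ax":0,"ay":0,"az":0,"tx":-0.65,"ty":-0.08,"tz":-1,"gripper":1},{"ax":0,"ay":0,"az":0,"tx":-0.95,"ty":-0.12,"tz":-1,"gripper":1}])

```text
time: 22.05
eef_pos: [0.4888, -0.2112, 0.185]
eef_rot: [0.613, 0.79, -0.0, 0.0]
force: [-0.4, -0.2, -0.3]
finger_gap: 0.0356
finger_force: 31.3
```

play_rows(moves=[{"ax":0,"ay":0,"az":0.04,"tx":-0.3,"ty":-0.04,"tz":0,"gripper":1},{"ax":0,"ay":0,"az":0.08,"tx":-0.65,"ty":-0.08,"tz":0,"gripper":1},{"ax":0,"ay":0,"az":0.12,"tx":-0.94,"ty":-0.12,"tz":0,"gripper":1},{"ax":0,"ay":0,"az":0.138,"tx":-0.94,"ty":-0.12,"tz":0,"gripper":1},{"ax":0,"ay":0,"az":0.138,"tx":-0.94,"ty":-0.12,"tz":0,"gripper":1},{"ax":0,"ay":0,"az":0.138,"tx":-0.94,"ty":-0.12,"tz":0,"gripper":1},{"ax":0,"ay":0,"az":0.138,"tx":-0.94,"ty":-0.12,"tz":0,"gripper":1},{"ax":0,"ay":0,"az":0.138,"tx":-0.94,"ty":-0.12,"tz":0,"gripper":1}])

```text
time: 22.85
eef_pos: [0.5008, -0.3029, 0.1846]
eef_rot: [0.768, 0.641, 0.0, -0.0]
force: [-0.2, -0.5, -1.0]
finger_gap: 0.0354
finger_force: 31.2
```

```bash
python3 g.py 500.7 -304.5 90 -10.4
```

```text
t 22.85 p [ 500.8 -302.9  184.6] phi -10.31 gap 35.4 F [-0.2 -0.5 -1. ] ff 31.24142916407436
tx ty tz [-0.017  0.002  0.946] az 0.0005
```

play_rows(moves=[{"ax":0,"ay":0,"az":0,"tx":-0.01,"ty":0,"tz":0.15,"gripper":1},{"ax":0,"ay":0,"az":0,"tx":-0.01,"ty":0,"tz":0.4,"gripper":1},{"ax":0,"ay":0,"az":0,"tx":-0.01,"ty":0,"tz":0.65,"gripper":1},{"ax":0,"ay":0,"az":0,"tx":-0.01,"ty":0,"tz":0.85,"gripper":1},{"ax":0,"ay":0,"az":0,"tx":-0.01,"ty":0,"tz":0.945,"gripper":1},{"ax":0,"ay":0,"az":0,"tx":-0.01,"ty":0,"tz":0.945,"gripper":1},{"ax":0,"ay":0,"az":0,"tx":-0.01,"ty":0,"tz":0.945,"gripper":1},{"ax":0,"ay":0,"az":0,"tx":-0.01,"ty":0,"tz":0.945,"gripper":1},{"ax":0,"ay":0,"az":0,"tx":-0.01,"ty":0,"tz":0.945,"gripper":-0.16},{"ax":0,"ay":0,"az":0,"tx":-0.01,"ty":0,"tz":0.945,"gripper":-0.16},{"ax":0,"ay":0,"az":0,"tx":-0.01,"ty":0,"tz":0.945,"gripper":-0.16},{"ax":0,"ay":0,"az":0,"tx":-0.01,"ty":0,"tz":0.945,"gripper":-0.16}])

```text
time: 24.05
eef_pos: [0.5006, -0.3051, 0.0905]
eef_rot: [0.768, 0.64, 0.0, 0.0]
force: [-0.0, 0.7, -0.6]
finger_gap: 0.0496
finger_force: 0.0
```

play_rows(moves=[{"ax":0,"ay":0,"az":0,"tx":0,"ty":0,"tz":-0.2,"gripper":-0.16},{"ax":0,"ay":0,"az":0,"tx":0,"ty":0,"tz":-0.6,"gripper":-0.16},{"ax":0,"ay":0,"az":0,"tx":0,"ty":0,"tz":-1,"gripper":-0.16},{"ax":0,"ay":0,"az":0,"tx":0,"ty":0,"tz":-1,"gripper":-1},{"ax":0,"ay":0,"az":0,"tx":0,"ty":0,"tz":-1,"gripper":-1},{"ax":0,"ay":0,"az":0,"tx":0,"ty":0,"tz":-1,"gripper":-1},{"ax":0,"ay":0,"az":0,"tx":0,"ty":0,"tz":-1,"gripper":-1}])

```text
time: 24.75
eef_pos: [0.4994, -0.3043, 0.1886]
eef_rot: [0.768, 0.64, -0.001, -0.002]
force: [-0.1, -0.5, -0.2]
finger_gap: 0.0854
finger_force: 0.0
```

```bash
python3 g.py 608.5 -12 220 -4.5
```

```text
t 24.75 p [ 499.4 -304.3  188.6] phi -10.43 gap 85.4 F [-0.1 -0.5 -0.2] ff 0.0
tx ty tz [ 3.073  0.542 -0.313] az -0.033
```

play_rows(moves=[{"ax":0,"ay":0,"az":0,"tx":0.3,"ty":0.05,"tz":-0.2,"gripper":-1},{"ax":0,"ay":0,"az":0,"tx":0.65,"ty":0.1,"tz":-0.4,"gripper":-1},{"ax":0,"ay":0,"az":0,"tx":1,"ty":0.18,"tz":-0.4,"gripper":-1}])

```text
time: 25.05
eef_pos: [0.5373, -0.2101, 0.2319]
eef_rot: [0.769, 0.639, 0.001, 0.001]
force: [0.8, -0.7, -0.4]
finger_gap: 0.0855
finger_force: 0.0
```

play_rows(moves=[{"ax":0,"ay":0,"az":0,"tx":0.35,"ty":0.06,"tz":0,"gripper":-1},{"ax":0,"ay":0,"az":0,"tx":0.7,"ty":0.12,"tz":0,"gripper":-1},{"ax":0,"ay":0,"az":0,"tx":1,"ty":0.18,"tz":0,"gripper":-1}])

```text
time: 25.35
eef_pos: [0.5719, -0.1124, 0.2288]
eef_rot: [0.768, 0.64, -0.001, -0.001]
force: [0.3, -0.0, -0.4]
finger_gap: 0.0853
finger_force: 0.0
```

play_rows(moves=[{"ax":0,"ay":0,"az":-0.02,"tx":0.35,"ty":0.06,"tz":0,"gripper":-1},{"ax":0,"ay":0,"az":-0.033,"tx":0.7,"ty":0.12,"tz":0,"gripper":-1},{"ax":0,"ay":0,"az":-0.033,"tx":1,"ty":0.18,"tz":0,"gripper":-1},{"ax":0,"ay":0,"az":-0.033,"tx":1,"ty":0.18,"tz":0,"gripper":-1},{"ax":0,"ay":0,"az":-0.033,"tx":1,"ty":0.18,"tz":0,"gripper":-1},{"ax":0,"ay":0,"az":-0.033,"tx":1,"ty":0.18,"tz":0,"gripper":-1},{"ax":0,"ay":0,"az":-0.033,"tx":1,"ty":0.18,"tz":0,"gripper":-1}])

```text
time: 26.05
eef_pos: [0.6073, -0.0222, 0.2299]
eef_rot: [0.735, 0.678, -0.001, -0.0]
force: [-0.4, -1.1, 0.2]
finger_gap: 0.0853
finger_force: 0.0
```

```bash
python3 g.py 608.5 -12 114 -4.5; python3 - <<'E'
from workcell import robot
import cv2
from h import *
d=robot.get_image("wrist");cv2.imwrite("pics/wrist3.png",d["image"])
P,_=cloud(d)
P=P[(abs(P[:,0]-.6085)<.04)&(abs(P[:,1]+.012)<.04)&(P[:,2]>.01)&(P[:,2]<.125)];print(len(P),rect(P),P[P[:,2]>.106].mean(0))
E
```

```text
t 26.05 p [607.3 -22.2 229.9] phi -4.69 gap 85.3 F [-0.4 -1.1  0.2] ff 0.0
tx ty tz [0.104 0.005 1.158] az -0.0011
4223 [608.3 -12.4  33.5  33.1  86.2] [ 0.60835874 -0.01153583  0.1085817 ]
```

View pics/wrist3.png

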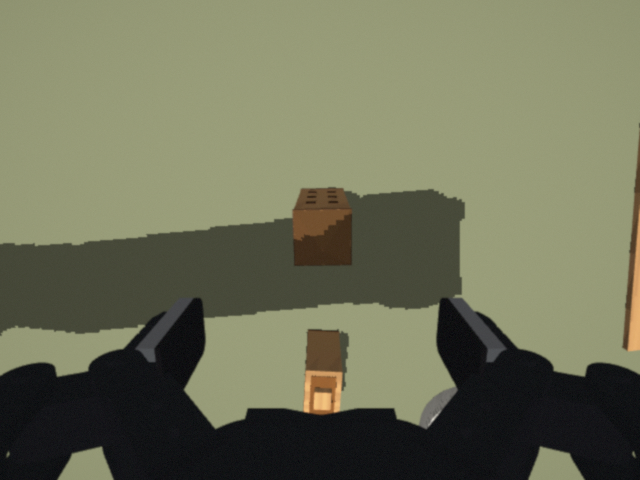

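The tall tower, at (322,235), is square to the fingers and measures (608.3, -12.4), with no obstacle under them.

play_rows(moves=[{"ax":0,"ay":0,"az":0,"tx":0.1,"ty":0.01,"tz":0,"gripper":-1},{"ax":0,"ay":0,"az":0,"tx":0.1,"ty":0.01,"tz":0.1,"gripper":-1},{"ax":0,"ay":0,"az":0,"tx":0.1,"ty":0.01,"tz":0.3,"gripper":-1},{"ax":0,"ay":0,"az":0,"tx":0.1,"ty":0.01,"tz":0.5,"gripper":-1},{"ax":0,"ay":0,"az":0,"tx":0.1,"ty":0.01,"tz":0.7,"gripper":-1},{"ax":0,"ay":0,"az":0,"tx":0.1,"ty":0.01,"tz":0.7,"gripper":-1}])

```text
time: 26.7
eef_pos: [0.6069, -0.0095, 0.1564]
eef_rot: [0.734, 0.679, -0.003, -0.003]
force: [-1.2, 0.8, 0.2]
finger_gap: 0.0853
finger_force: 0.0
```

play_rows(moves=[{"ax":0,"ay":0,"az":0,"tx":0,"ty":0,"tz":0.2,"gripper":-1},{"ax":0,"ay":0,"az":0,"tx":0,"ty":0,"tz":0.4,"gripper":-1},{"ax":0,"ay":0,"az":0,"tx":0,"ty":0,"tz":0.46,"gripper":-1},{"ax":0,"ay":0,"az":0,"tx":0,"ty":0,"tz":0.46,"gripper":-1},{"ax":0,"ay":0,"az":0,"tx":0,"ty":0,"tz":0.46,"gripper":-1},{"ax":0,"ay":0,"az":0,"tx":0,"ty":0,"tz":0.46,"gripper":1},{"ax":0,"ay":0,"az":0,"tx":0,"ty":0,"tz":0.46,"gripper":1},{"ax":0,"ay":0,"az":0,"tx":0,"ty":0,"tz":0.46,"gripper":1},{"ax":0,"ay":0,"az":0,"tx":0,"ty":0,"tz":0.46,"gripper":1},{"ax":0,"ay":0,"az":0,"tx":0,"ty":0,"tz":0.46,"gripper":1},{"ax":0,"ay":0,"az":0,"tx":0,"ty":0,"tz":0.46,"gripper":1},{"ax":0,"ay":0,"az":0,"tx":0,"ty":0,"tz":0.46,"gripper":1},{"ax":0,"ay":0,"az":0,"tx":0,"ty":0,"tz":0.46,"gripper":1}])

```text
time: 28.0
eef_pos: [0.61, -0.0099, 0.1148]
eef_rot: [0.734, 0.679, 0.0, 0.0]
force: [-1.8, 0.0, 4.6]
finger_gap: 0.0315
finger_force: 35.9
```

```bash
python3 g.py 573.5 -317.9 214 -10.4
```

```text
t 28.0 p [610.   -9.9 114.8] phi -4.5 gap 31.5 F [-1.8  0.   4.6] ff 35.90584874153137
tx ty tz [-3.099 -0.122 -0.992] az 0.0328
```

play_rows(moves=[{"ax":0,"ay":0,"az":0,"tx":0,"ty":0,"tz":-0.2,"gripper":1},{"ax":0,"ay":0,"az":0,"tx":0,"ty":0,"tz":-0.6,"gripper":1},{"ax":0,"ay":0,"az":0,"tx":0,"ty":0,"tz":-1,"gripper":1},{"ax":0,"ay":0,"az":0,"tx":-0.3,"ty":-0.01,"tz":-1,"gripper":1},{"ax":0,"ay":0,"az":0,"tx":-0.65,"ty":-0.02,"tz":-1,"gripper":1},{"ax":0,"ay":0,"az":0,"tx":-1,"ty":-0.04,"tz":-1,"gripper":1}])

```text
time: 28.6
eef_pos: [0.5977, -0.1097, 0.2142]
eef_rot: [0.734, 0.68, 0.0, 0.0]
force: [0.5, -0.3, -0.1]
finger_gap: 0.0318
finger_force: 35.5
```

play_rows(moves=[{"ax":0,"ay":0,"az":0,"tx":-0.35,"ty":-0.01,"tz":0,"gripper":1},{"ax":0,"ay":0,"az":0,"tx":-0.7,"ty":-0.02,"tz":0,"gripper":1},{"ax":0,"ay":0,"az":0,"tx":-1,"ty":-0.04,"tz":0,"gripper":1}])

```text
time: 28.9
eef_pos: [0.585, -0.2109, 0.2135]
eef_rot: [0.735, 0.678, -0.001, -0.0]
force: [0.7, -0.3, -0.7]
finger_gap: 0.0318
finger_force: 35.5
```

play_rows(moves=[{"ax":0,"ay":0,"az":0.02,"tx":-0.35,"ty":-0.01,"tz":0,"gripper":1},{"ax":0,"ay":0,"az":0.033,"tx":-0.7,"ty":-0.02,"tz":0,"gripper":1},{"ax":0,"ay":0,"az":0.033,"tx":-1,"ty":-0.04,"tz":0,"gripper":1},{"ax":0,"ay":0,"az":0.033,"tx":-1,"ty":-0.04,"tz":0,"gripper":1},{"ax":0,"ay":0,"az":0.033,"tx":-1,"ty":-0.04,"tz":0,"gripper":1},{"ax":0,"ay":0,"az":0.033,"tx":-1,"ty":-0.04,"tz":0,"gripper":1},{"ax":0,"ay":0,"az":0.033,"tx":-1,"ty":-0.04,"tz":0,"gripper":1}])

```text
time: 29.6
eef_pos: [0.575, -0.3056, 0.2139]
eef_rot: [0.767, 0.641, 0.0, -0.001]
force: [-0.2, -0.0, 0.5]
finger_gap: 0.0318
finger_force: 35.5
```

```bash
python3 g.py 573.5 -316.5 119.5 -10.4
```

```text
t 29.6 p [ 575.  -305.6  213.9] phi -10.25 gap 31.8 F [-0.2 -0.   0.5] ff 35.4547780752182
tx ty tz [-0.112  0.005  0.944] az 0.0008
```

play_rows(moves=[{"ax":0,"ay":0,"az":0,"tx":-0.1,"ty":0,"tz":0,"gripper":1},{"ax":0,"ay":0,"az":0,"tx":-0.1,"ty":0,"tz":0.15,"gripper":1},{"ax":0,"ay":0,"az":0,"tx":-0.1,"ty":0,"tz":0.4,"gripper":1},{"ax":0,"ay":0,"az":0,"tx":-0.1,"ty":0,"tz":0.65,"gripper":1},{"ax":0,"ay":0,"az":0,"tx":-0.1,"ty":0,"tz":0.85,"gripper":1},{"ax":0,"ay":0,"az":0,"tx":-0.1,"ty":0,"tz":0.945,"gripper":1},{"ax":0,"ay":0,"az":0,"tx":-0.1,"ty":0,"tz":0.945,"gripper":1},{"ax":0,"ay":0,"az":0,"tx":-0.1,"ty":0,"tz":0.945,"gripper":1},{"ax":0,"ay":0,"az":0,"tx":-0.1,"ty":0,"tz":0.945,"gripper":1},{"ax":0,"ay":0,"az":0,"tx":-0.1,"ty":0,"tz":0.945,"gripper":-0.1},{"ax":0,"ay":0,"az":0,"tx":-0.1,"ty":0,"tz":0.945,"gripper":-0.1},{"ax":0,"ay":0,"az":0,"tx":-0.1,"ty":0,"tz":0.945,"gripper":-0.1},{"ax":0,"ay":0,"az":0,"tx":-0.1,"ty":0,"tz":0.945,"gripper":-0.1}])

```text
time: 30.9
eef_pos: [0.5726, -0.3179, 0.12]
eef_rot: [0.768, 0.64, 0.0, 0.0]
force: [0.1, -0.5, 0.3]
finger_gap: 0.0466
finger_force: 0.0
```

play_rows(moves=[{"ax":0,"ay":0,"az":0,"tx":0,"ty":0,"tz":-0.2,"gripper":-0.1},{"ax":0,"ay":0,"az":0,"tx":0,"ty":0,"tz":-0.6,"gripper":-0.1},{"ax":0,"ay":0,"az":0,"tx":0,"ty":0,"tz":-1,"gripper":-0.1},{"ax":0,"ay":0,"az":0,"tx":0,"ty":0,"tz":-1,"gripper":-0.1},{"ax":0,"ay":0,"az":0,"tx":0,"ty":0,"tz":-1,"gripper":-0.1}])

```text
time: 31.4
eef_pos: [0.5733, -0.3184, 0.2218]
eef_rot: [0.769, 0.64, 0.001, 0.002]
force: [-0.2, 0.2, -0.9]
finger_gap: 0.0468
finger_force: 0.0
```

play_rows(moves=[{"ax":0,"ay":0,"az":0,"tx":0.3,"ty":0,"tz":-0.3,"gripper":-0.1},{"ax":0,"ay":0,"az":0,"tx":0.6,"ty":0,"tz":-0.6,"gripper":-0.1},{"ax":0,"ay":0,"az":0,"tx":1,"ty":0,"tz":-0.6,"gripper":-0.1},{"ax":0,"ay":0,"az":0,"tx":1,"ty":0,"tz":-0.6,"gripper":-0.1},{"ax":0,"ay":0,"az":0,"tx":1,"ty":0,"tz":-0.6,"gripper":-0.1}])

```text
time: 31.9
eef_pos: [0.5902, -0.217, 0.2777]
eef_rot: [0.767, 0.642, -0.001, -0.002]
force: [-0.9, -0.9, -1.5]
finger_gap: 0.0474
finger_force: 0.0
```

```bash
python3 g.py && python3 - <<'E'
from workcell import robot
import cv2
from h import *
D=[robot.get_image(n) for n in("scene","side","wrist")]
for d,n in zip(D,("scene","side")): cv2.imwrite(f"pics/{n}9.png",d["image"])
for Q in clusters([cloud(d)[0] for d in D],zmin=.026):
    if len(Q)<3000: print(len(Q),rect(Q),"zmax",np.round(Q[:,2].max()*1e3,1))
E
```

```text
t 31.9 p [ 590.2 -217.   277.7] phi -10.19 gap 47.4 F [-0.9 -0.9 -1.5] ff 0.0
922 [460.7 324.2  39.7  42.7  11.4] zmax 73.2
1362 [ 500.9 -301.9   61.9   41.9   80.4] zmax 66.0
1390 [533.2 330.2  47.   48.3   4.2] zmax 77.0
1522 [717.8 229.7  40.   45.8  44.1] zmax 124.6
```

View pics/scene9.png

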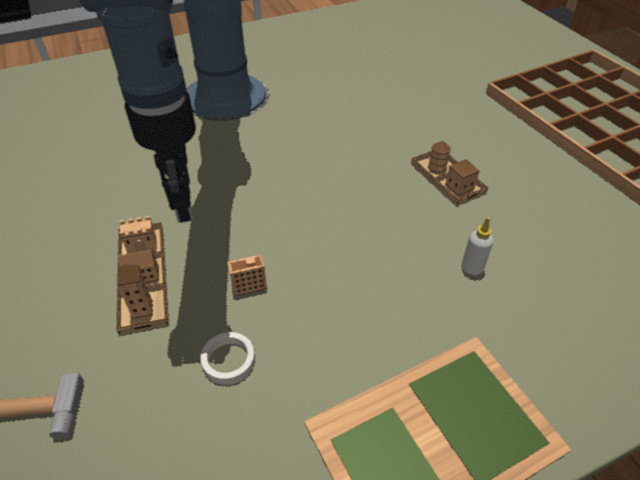

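View pics/side9.png

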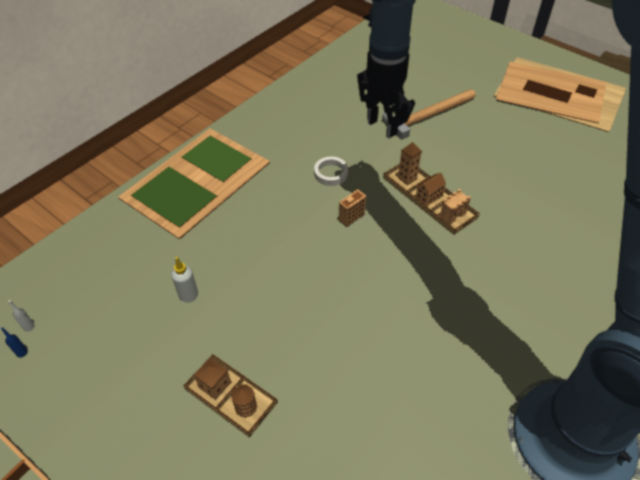

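Both pictures show all five buildings upright in their compartments: gate, house and tall tower at (137,235), (138,262) and (133,290) in the scene view, silo and short tower at (440,157) and (462,178). The block, bottle and tape have not moved. Tops of the silo, house and short tower sit about 3 to 6 mm above their bench heights, which fits a 4 mm floor. The hand is clear, so I'm handing in.

```bash
python3 -c "
from workcell import robot;print(robot.close_job())"
```

```text
the job is handed in; nothing more can be done
None
```

The job is handed in at about 32 s: the final pictures show all five buildings upright and released, one to a compartment in their own trays, with the flat block, glue bottle and tape where they started; no verdict came back.

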